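Find the hidden release of a cat feeder by touch and spring its lid

ROBOT

A 6-joint arm with a two-finger parallel gripper is mounted at the origin on the work surface. World frame = base frame: x ahead of the robot, y to its left, z up, the work surface at z = 0. Lengths are in m, angles in rad, forces in N, time in s.
With the tool pointing down it reaches from about 0.3 to 0.85 m from the base axis. Payload 5.4 kg.
Tool frame: the origin (TCP) lies midway between the tips of the shut fingers; the grasp point (between the pads) lies grasp_offset behind it (grasp_offset is the distance from the TCP to the grasp point, in m); z points along the fingers, y is the direction in which the jaws open and shut (so a half turn about z gives the same grasp; the last joint's range is limited). The gripper opens to 85 mm and grips with 20 to 120 N. Pads are 22 mm wide; open, the fingers measure 114 mm over their backs; the gripper's body (76 mm by 85 mm) begins 54 mm behind the grasp point. The pads swing forward as they close: fully open they stand 13 mm farther back than shut.
Start: joints at [1.08, 0.158, 1.597, -0, 1.386, -0.21], TCP at [0.159, 0.552, 0.231] pointing down, gripper open.
Joint ranges: [-2.91, 2.91], [-0.94, 2.29], [0.18, 2.7], [-1.29, 4.43], [0.17, 2.64], [-3, 3]. Speed limits (rad/s): [2.57, 2.57, 3.14, 3.14, 3.14, 3.14].

INTERFACE

Orientations are given as a unit quaternion [w, x, y, z].
In Python, from cell import state, camera, camera_model, sign_off, find_in, outline_of, spot_point, grasp_offset gives the robot as it stands.
- The arm moves only by the tool drive_tool, never from a script. Its argument "steps" is a list of rows, each a list of 5 numbers: the finger opening in m, from 0 to 0.0854, then the shift along the tool's x, y, z in m, then the turn about the tool's z in rad. A call has exactly 5 rows; each row shifts and turns the pose as measured when the row begins, along the tool's axes as they then stand; what a row does not reach is not made up. A row lasts 1/10 s, in which the tool goes at most 50 mm and 8.59 degrees, less where a joint would pass 70% of its speed; a pose out of reach is approached as far as the arm can. A call with a gripper value outside its range is refused whole. The fingers move at their own pace and stop on an object; "grip_force" is the grip in N (left out, the last holds). Time passes only in rows, so rows that do not move let the fingers close, or fill a call up. It gives the time, the measured TCP pose, the force and the opening at its end, in the units of the state.
- state(): the state, without advancing time (a new reading comes with each control period).
- camera(name): name is "side" or "top"; returns the picture (400x640x3 uint8, red, green, blue); there is no depth.
- camera_model(name): a dict with "fx", "fy", "cx", "cy" (pixels), "xyz" and "attitude" of the camera in the world. Camera axes: x right, y up, looking along -z (the intrinsics and any distortion apply to the point x, -y, -z); pixel columns grow to the right and rows downward; lengths in m; the calibration is good to about 2 mm. A picture is of the moment at which its call begins. camera_model takes no time and is no camera call.
- sign_off(): hands the job in, once; it reports no verdict.
Trained networks look in the newest picture that a camera, given by its name, has taken for a name from the list of things; names that differ only in an ending like _2 or _b are one class to them, and where a whole thing is asked for, a point or a joint stands for the part that bears it (a point fixed in the world has none). Each returns a list of dicts, best first, with "confidence" (0 to 1); they miss things now and then, are a little off and sometimes report something else, mostly with a low value. They report only what shows in the picture. A call takes as long as a camera call.
- find_in(target, camera): "centre" ([x, y, z] in m, in the coordinates of the camera as it stood for that picture, good to about 4 mm: the middle of the surface that is visible of it).
- outline_of(target, camera): "mask" (400x640 bool, what is visible of it).
- spot_point(target, camera): "centre" ([x, y, z] in m, in the coordinates of the camera as it stood for that picture, good to about 4 mm: a listed point, or the origin of a listed thing).
The state is a dict: "t": time; "joint_pos": joint angles; "qvel": joint speeds; "joint_torque": joint torques, N m; "tool_pos": TCP position; "tool_rot": TCP orientation; "wrist_force": force on the tool from outside, world axes, zero at the start; "moment": the same for the moment, N m; "width": finger opening in m.
Only numpy, scipy, OpenCV 4.12 (cv2) and the standard library are available. Lean on these libraries where they do the work, as an engineer would, in place of code of your own. Each camera call takes 0.05 s, during which the arm holds its last target. There are 200 camera calls.

TASK

The cat feeder's sprung lid is held shut by a hidden release pad, flush and of the same grey as the flat strip along the feeder's front, and nobody remembers where along the strip it was set. Feel gently along the strip with the fingertips until it gives under the touch, press it so that the catch lets go and the lid springs open, then take your hand away and leave the lid standing open. Leave the bucket, the cups and the tin where they are: nothing is to be picked up or pushed about.

Things in the scene. Friction and masses are not known exactly. Their poses are not given: they have to be found in the camera images.
- feeder: Two-meal cat feeder fixed by suction feet, 250 mm (x) by 400 mm (y) by 78 mm high: ivory, turquoise field on the lid, grey front deck. Origin: centre of its underside; x points from deck to the lid's hinge, y along the deck, z up. Level top at z = 78 mm: grey deck x = -125 to -52 mm; lid flush with it, x = -50 to +112, y = -163 to +163 mm. Rigid under a downward push, except for the release pad.
- strip_right (a point): Point on the deck's surface at feeder x = -85, y = -55, z = 78 mm: one end of the line (feeder x = -85 mm) on which the hidden release pad's centre lies; where on the line differs each time. Axes as the feeder's. The pad is a plate 42 mm (x) by 50 mm (y) in an opening 44 by 52 mm, its top 1.5 mm below the deck, the same grey, with only a hairline gap round it.
- strip_left (a point): The other end of that line, at feeder x = -85, y = +55, z = 78 mm. The pad sinks straight down on a spring, about 1 N at first and 3 to 5 N fully down after 6 mm. The catch lets go when it has sunk 3 to 4 mm (5 to 6 mm below the deck), so the fingertips must fit inside the opening; half on the rigid deck, half on the pad, they feel only the deck. It springs back when let go.
- lid (a joint): The feeder's lid, rad: 0 shut and latched (up to 0.02 of play), growing as its front edge rises; hinged at feeder x = +112, z = 70 mm. Once the catch lets go, its damped spring lifts it in about 3 s to its stop at 1.25, where it stays; the front edge, 162 mm from the hinge, swings up and away from the strip.
- bucket: Closed turquoise bucket with a twist cap and a wire bail, 174 mm across, 173 mm high, 0.9 kg, loose, standing to the left of the feeder. Origin: centre of its underside, z up. Leave alone.
- cup_outer: Outer of two nested aluminium cups, 72 mm across the rim, 75 mm high, loose, standing on a grey silicone mat (240 x 150 x 4 mm) to the right of the feeder. Origin: centre of its underside, z up. Leave alone.
- cup_inner: Inner aluminium cup, 62 mm across the rim, 92 mm high, standing loose in the outer cup, rim 99 mm above the shelf. Origin: centre of its underside, z up. Leave alone.
- tin: Small cat-food tin with a purple label, 66 mm across, 40 mm high, loose, standing on the same mat. Origin: centre of its underside, z up. Leave alone.

How it is judged:
At the end, for the whole second after the job is handed in: The lid stands open at its stop (beyond 1.1 rad) and at rest, and bucket, both cups and tin stand upright within 20 mm of where they were (value of joint lid above 1.1 rad and velocity of joint lid below 0.1 rad/s and distance of each of cup_outer, cup_inner, tin, bucket from where it was at the start of the episode below 0.02 m and angle between each of cup_outer, cup_inner, tin, bucket's own z axis and vertical below 0.15 rad); the robot touches nothing.
It fails at once if The feeder is pushed harder than 40 N (it is to be felt gently) (contact force between any of the fingers, the arm and feeder above 40 N).
It fails at once if The bucket, a cup or the tin is lifted, carried, knocked or pushed more than 20 mm (distance of any of cup_outer, cup_inner, tin, bucket from where it was at the start of the episode above 0.02 m).
It also fails if it takes over 58 s, if anything falls off the work surface, if the arm or the gripper's body presses on something with over 40 N, if the wrist force passes 120 N, or if a joint passes its speed limit or range.

## Working session

There is one attempt and no reset: what is moved stays moved. The work goes in short steps, Python scripts to look and compute and a tool call to move; the robot and the scene stay as the last step left them, time stands still between calls to the robot, and variables do not carry over. Pictures are saved under pics/ and viewed, about 8 in all and at most 12, crops included, and the job is handed in when it is done.

Besides the shell and the picture viewer there is one more tool, called by a JSON object that holds its "fn" and its "kwargs". drive_tool: Moves the arm, as the interface text tells. Its arguments: {"type":"object","properties":{"steps":{"type":"array","items":{"type":"array","items":{"type":"number"}}},"grip_force":{"type":"number"}},"required":["steps"]}

```bash
mkdir -p pics; cat > h.py <<'E'
import numpy as np, cv2
from scipy.spatial.transform import Rotation as R
from cell import *
def cm(n):
    m=camera_model(n); a=np.array(m['attitude'],float)
    Rm=R.from_quat(a,scalar_first=True).as_matrix() if a.size==4 else a.reshape(3,3)
    return m,Rm,np.array(m['xyz'])
def world(n,p):
    m,Rm,t=cm(n); return Rm@np.array(p)+t
def pix(n,P):
    m,Rm,t=cm(n); c=Rm.T@(np.array(P)-t); return m['cx']+m['fx']*c[0]/-c[2], m['cy']+m['fy']*-c[1]/-c[2]
E
python3 - <<'E'
from h import *
s=state(); print(s, grasp_offset)
for n in ('side','top'):
    im=camera(n); cv2.imwrite(f'pics/{n}0.png',im[...,::-1]); print(n,camera_model(n))
    for t in ('feeder','strip_right','strip_left','bucket','cup_outer','tin'):
        for d in spot_point(t,n)[:2]: print(t,np.round(world(n,d['centre']),3),round(d['confidence'],2))
E
```

```text
{'t': 0.0, 'joint_pos': array([ 1.07989149e+00,  1.59102537e-01,  1.59826266e+00,  2.73096632e-05,
        1.38621278e+00, -2.10119538e-01]), 'qvel': array([ 9.56488768e-04,  6.76214745e-04, -3.69819895e-04, -8.24091706e-05,
        1.51020049e-03, -8.24310352e-04]), 'joint_torque': array([-9.82743877e-04, -3.96002948e+01, -3.31426799e+01, -2.88997899e-04,
        8.34652543e-03, -1.94560766e-05]), 'tool_pos': array([0.1590635 , 0.55191785, 0.23027163]), 'tool_rot': array([-3.53462940e-04,  1.39934340e-01,  9.90160288e-01, -9.27695150e-04]), 'wrist_force': array([ 0.12766376, -0.34829676,  0.14817422]), 'moment': array([ 0.03072272, -0.03105641, -0.01980853]), 'width': 0.08551487108211542} 0.0187
side {'fx': 467.3533601433724, 'fy': 467.3533601433724, 'cx': 320.88797304647966, 'cy': 195.90867292565105, 'xyz': array([ 0.09877563, -0.58804494,  0.98151516]), 'attitude': array([ 0.88693587,  0.34223473, -0.10795964, -0.2908004 ])}
feeder [ 0.572  0.076 -0.002] 0.71
strip_right [0.508 0.002 0.075] 0.65
strip_right [ 0.615 -0.217  0.001] 0.59
strip_left [0.48  0.101 0.079] 0.89
bucket [ 0.56   0.455 -0.004] 0.98
cup_outer [ 0.618 -0.216  0.002] 0.73
tin [ 0.726 -0.208  0.002] 0.86
tin [ 0.618 -0.217  0.002] 0.5
top {'fx': 508.51851066773344, 'fy': 508.51851066773344, 'cx': 321.1340760484848, 'cy': 207.83042155361582, 'xyz': array([0.42776418, 0.06997038, 1.42274842]), 'attitude': array([ 0.70682246,  0.04381059, -0.03544453, -0.70514277])}
feeder [0.573 0.075 0.   ] 0.59
strip_right [0.503 0.002 0.075] 0.74
strip_left [0.473 0.111 0.077] 0.66
bucket [0.56  0.454 0.003] 0.71
cup_outer [ 0.618 -0.211  0.001] 0.57
tin [ 0.721 -0.209  0.003] 0.96
```

```bash
python3 -c "
import cv2,numpy as np
cv2.imwrite('pics/both0.png',np.vstack([cv2.resize(cv2.imread(f'pics/{n}0.png'),(480,300),interpolation=cv2.INTER_AREA) for n in ('side','top')]))"
```

```text
(no output)
```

View pics/both0.png

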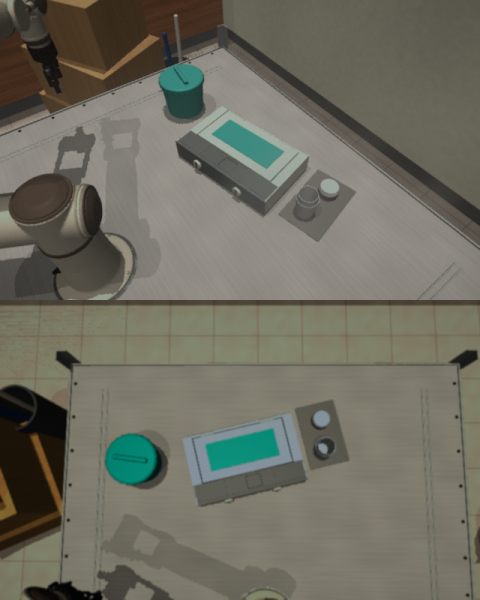

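The two views show the feeder yawed slightly, the bucket to its left, and the cups and tin on the mat to its right. The top view, near (340,241) at full size, hints at a square outline on the deck. I'll zoom in there and fit the feeder's pose from the turquoise field.

```bash
cat >> h.py <<'E'
def ray(n,u,v,z):
    m,Rm,t=cm(n); d=Rm@np.array([(u-m['cx'])/m['fx'],-(v-m['cy'])/m['fy'],-1]); return t+d*(z-t[2])/d[2]
E
python3 - <<'E'
from h import *
im=cv2.imread('pics/top0.png'); hsv=cv2.cvtColor(im,cv2.COLOR_BGR2HSV)
m=cv2.inRange(hsv,(75,120,60),(100,255,255)); m[:,:240]=0
c=max(cv2.findContours(m,0,2)[0],key=cv2.contourArea)
b=cv2.boxPoints(cv2.minAreaRect(c)); W=np.array([ray('top',u,v,.078) for u,v in b])
ctr=W.mean(0); L=[W[1]-W[0],W[2]-W[1]]; l=max(L,key=np.linalg.norm); l=l*np.sign(l[1])
yaw=np.arctan2(-l[0],l[1]); print('field',ctr,[np.linalg.norm(x) for x in L],'yaw',yaw)
mk=outline_of('feeder','top')
# feeder origin: field centre assumed at lid centre feeder x=+31
ex=np.array([np.cos(yaw),np.sin(yaw),0]); ey=np.array([-ex[1],ex[0],0])
o=ctr-.031*ex; o[2]=0; print('origin by field',o)
A=np.array([0.572,.0755,0]); 
for x,y in ((-.125,-.2),(-.125,.2),(.125,.2),(.125,-.2)): print(x,y,'pred px',np.round(pix('top',A+x*ex+y*ey+[0,0,.078]),1))
cv2.imwrite('pics/deck.png',cv2.convertScaleAbs(cv2.resize(im[210:270,250:415],None,fx=4.8,fy=4.8,interpolation=cv2.INTER_CUBIC),alpha=1.8))
E
```

```text
field [0.60239503 0.08176591 0.078     ] [np.float64(0.25069138211843994), np.float64(0.09862946432201869)] yaw 0.23770849332538024
origin by field [0.57226674 0.07446615 0.        ]
-0.125 -0.2 pred px [409.9 238.7]
-0.125 0.2 pred px [262.2 274.2]
0.125 0.2 pred px [241.7 182.8]
0.125 -0.2 pred px [386.5 148.4]
```

View pics/deck.png

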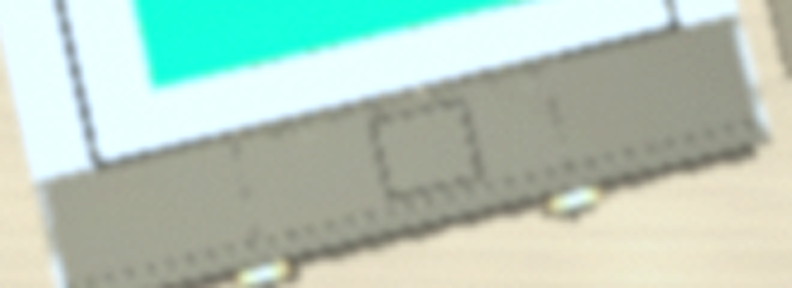

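The hairline square is visible, centred near crop (428,147), which is top pixel (339,240.6), and about 50 mm across. Touch will have to confirm that it's the pad. Next I'll compute the approach.

```bash
cat >> h.py <<'E'
YAW=.2377; EX=np.array([np.cos(YAW),np.sin(YAW),0]); EY=np.array([-EX[1],EX[0],0]); O=np.array([.5722,.0750,0])
def fe(x,y,z): return O+x*EX+y*EY+[0,0,z]
def where():
    s=state(); T=R.from_quat(s['tool_rot'],scalar_first=True).as_matrix(); d=s['tool_pos']-O
    print('t',round(s['t'],2),'feeder xyz mm',np.round([d@EX*1e3,d@EY*1e3,d[2]*1e3],1),'turn about tool z needed',round(float(np.arctan2(T[:,0]@EY*-1*-1,T[:,0]@-EX)),3),'F',np.round(s['wrist_force'],1),'w',round(s['width'],4))
    return s,T
def shift(P):
    s,T=where(); print('tool shift mm',np.round(T.T@(np.array(P)-s['tool_pos'])*1e3,1))
E
python3 - <<'E'
from h import *
P=ray('top',339.2,240.6,.0765); d=P-O; print('pad feeder',d@EX,d@EY,P)
for y in (-55,55): print(fe(-.085,y/1e3,.078))
shift(fe(-.085,d@EY,.150))
print(outline_of('lid','top')[0]['confidence'])
E
```

```text
pad feeder -0.0863840387871168 -0.01701727054369229 [0.49225192 0.03812055 0.0765    ]
[0.50254076 0.00153171 0.078     ]
[0.47663928 0.10843874 0.078     ]
t 0.75 feeder xyz mm [-288.8  561.3  231.3] turn about tool z needed 0.519 F [ 0.1  0.5 -0.7] w 0.0853
tool shift mm [-463.6 -401.3   81.3]
0.63
```

{"fn": "drive_tool", "kwargs": {"steps": [[0, -0.037, -0.032, 0, 0], [0, -0.037, -0.032, 0, 0], [0, -0.037, -0.032, 0, 0], [0, -0.037, -0.032, 0, 0], [0, -0.037, -0.032, 0, 0]], "grip_force": 60}}

```text
t: 1.3
tool_pos: [0.2939, 0.3459, 0.2307]
tool_rot: [0.0, 0.134, 0.991, 0.001]
wrist_force: [1.5, 0.2, 0.1]
width: 0.012
```

{"fn": "drive_tool", "kwargs": {"steps": [[0, -0.037, -0.032, 0, 0], [0, -0.037, -0.032, 0, 0], [0, -0.037, -0.032, 0, 0], [0, -0.037, -0.032, 0, 0], [0, 0, 0, 0, 0]]}}

```text
t: 1.8
tool_pos: [0.4068, 0.1743, 0.2322]
tool_rot: [0.003, 0.138, 0.99, 0.002]
wrist_force: [-0.2, 1.2, 0.9]
width: -0.0001
```

{"fn": "drive_tool", "kwargs": {"steps": [[0, 0, 0, 0, -0.13], [0, 0, 0, 0, -0.13], [0, 0, 0, 0, -0.13], [0, 0, 0, 0, -0.13], [0, 0, 0, 0, 0]]}}

```text
t: 2.3
tool_pos: [0.4064, 0.1746, 0.2325]
tool_rot: [0.004, -0.129, 0.992, 0.001]
wrist_force: [0.1, -0.1, 0.4]
width: 0.0002
```

```bash
python3 -c "
from h import *
shift(fe(-.085,-.017,.1))"
```

```text
t 2.3 feeder xyz mm [-137.7  135.8  232.5] turn about tool z needed -0.022 F [ 0.1 -0.1  0.4] w 0.0002
tool shift mm [ -48.3 -154.2  132.6]
```

{"fn": "drive_tool", "kwargs": {"steps": [[0, -0.013, -0.042, 0, 0.02], [0, -0.013, -0.042, 0.01, 0], [0, -0.013, -0.042, 0.03, 0], [0, -0.01, -0.03, 0.03, 0], [0, 0, 0, 0.03, 0]]}}

```text
t: 2.8
tool_pos: [0.4985, 0.0364, 0.1381]
tool_rot: [0.012, -0.115, 0.993, 0.0]
wrist_force: [1.2, -0.2, -0.1]
width: -0.0001
```

```bash
python3 -c "
from h import *
shift(fe(-.085,-.017,.09))"
```

```text
t 2.8 feeder xyz mm [-80.7 -20.2 138.1] turn about tool z needed 0.008 F [ 1.2 -0.2 -0.1] w -0.0001
tool shift mm [ 5.5  3.3 48. ]
```

{"fn": "drive_tool", "kwargs": {"steps": [[0, 0.004, 0.003, 0.02, 0], [0, 0, 0, 0.02, 0], [0, 0, 0, 0, 0], [0, 0, 0, 0, 0], [0, 0, 0, 0, 0]]}}

```text
t: 3.3
tool_pos: [0.4921, 0.04, 0.0932]
tool_rot: [0.008, -0.108, 0.994, 0.002]
wrist_force: [-0.4, -0.9, 0.4]
width: 0.0
```

```bash
python3 -c "
from h import *
shift(fe(-.085,-.017,.078)); print(state()['tool_rot'], state()['tool_rot'])
im=camera('side'); cv2.imwrite('pics/s2.png',cv2.resize(im[120:300,210:430,::-1],None,fx=3,fy=3))"
```

```text
t 3.3 feeder xyz mm [-86.1 -15.2  93.2] turn about tool z needed 0.022 F [-0.4 -0.9  0.4] w 0.0
tool shift mm [-0.9 -1.8 15.3]
[ 0.00796919 -0.10761259  0.99415904  0.00195794] [ 0.00796919 -0.10761259  0.99415904  0.00195794]
```

View pics/s2.png

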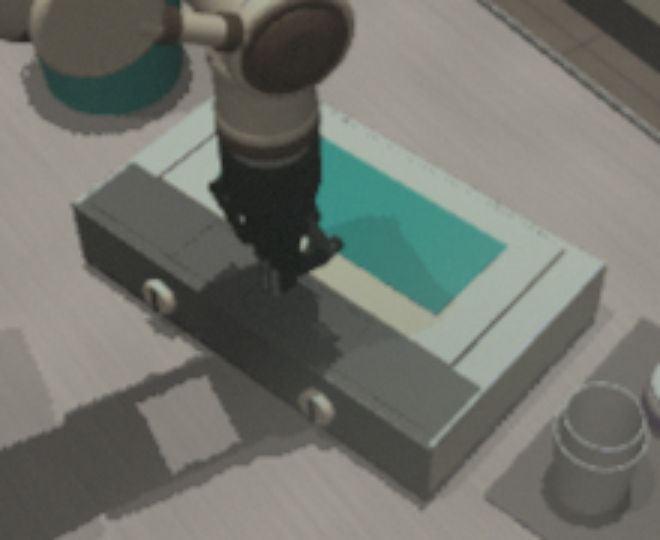

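The shut fingertips, at crop (275,285), are just above the deck over the square, clear of the lid. I'll go down in small steps and watch the force.

{"fn": "drive_tool", "kwargs": {"steps": [[0, -0.001, -0.002, 0.004, -0.02], [0, 0, 0, 0.004, 0], [0, 0, 0, 0.003, 0], [0, 0, 0, 0.002, 0], [0, 0, 0, 0, 0]]}}

```text
t: 3.85
tool_pos: [0.4965, 0.038, 0.0826]
tool_rot: [0.011, -0.118, 0.993, 0.001]
wrist_force: [-0.2, -0.4, -0.2]
width: -0.0003
```

```bash
python3 -c "
from h import *
shift(fe(-.085,-.017,.0765))"
```

```text
t 3.85 feeder xyz mm [-82.2 -18.2  82.6] turn about tool z needed 0.001 F [-0.2 -0.4 -0.2] w -0.0003
tool shift mm [2.9 1.2 6. ]
```

{"fn": "drive_tool", "kwargs": {"steps": [[0, 0.002, 0.001, 0.001, 0], [0, 0, 0, 0.001, 0], [0, 0, 0, 0.001, 0], [0, 0, 0, 0.001, 0], [0, 0, 0, 0, 0]]}}

```text
t: 4.35
tool_pos: [0.4941, 0.0386, 0.0781]
tool_rot: [0.011, -0.118, 0.993, 0.001]
wrist_force: [-0.8, -0.3, -0.2]
width: 0.0
```

{"fn": "drive_tool", "kwargs": {"steps": [[0, 0, 0, 0.001, 0], [0, 0, 0, 0.001, 0], [0, 0, 0, 0.001, 0], [0, 0, 0, 0, 0], [0, 0, 0, 0, 0]]}}

```text
t: 4.85
tool_pos: [0.4943, 0.0386, 0.0754]
tool_rot: [0.011, -0.118, 0.993, 0.001]
wrist_force: [-1.6, -1.0, 0.6]
width: -0.0
```

```bash
python3 -c "
from h import *
shift(fe(-.085,-.017,.0765))"
```

```text
t 4.85 feeder xyz mm [-84.3 -17.1  75.4] turn about tool z needed 0.001 F [-1.6 -1.   0.6] w -0.0
tool shift mm [ 0.7  0.1 -1.1]
```

The tips are below deck level (75.4 mm) with almost no force, so they're inside the pad's opening. I'll press on.

{"fn": "drive_tool", "kwargs": {"steps": [[0, 0, 0, 0.001, 0], [0, 0, 0, 0.001, 0], [0, 0, 0, 0.001, 0], [0, 0, 0, 0, 0], [0, 0, 0, 0, 0]]}}

```text
t: 5.35
tool_pos: [0.4945, 0.0386, 0.0725]
tool_rot: [0.011, -0.118, 0.993, 0.001]
wrist_force: [-0.4, 1.1, 3.5]
width: 0.0002
```

```bash
python3 -c "
from h import *
shift(fe(-.085,-.017,.070))"
```

```text
t 5.35 feeder xyz mm [-84.1 -17.1  72.5] turn about tool z needed 0.001 F [-0.4  1.1  3.5] w 0.0002
tool shift mm [1.  0.1 2.5]
```

It gives softly: 3.5 N at 72.5 mm. I'll go about 2 mm deeper.

{"fn": "drive_tool", "kwargs": {"steps": [[0, 0, 0, 0.001, 0], [0, 0, 0, 0.001, 0], [0, 0, 0, 0, 0], [0, 0, 0, 0, 0], [0, 0, 0, 0, 0]]}}

```text
t: 5.85
tool_pos: [0.4945, 0.0385, 0.0707]
tool_rot: [0.011, -0.118, 0.993, 0.001]
wrist_force: [-0.9, -0.0, 2.9]
width: -0.0003
```

```bash
python3 -c "
from h import *
shift(fe(-.085,-.017,.070))
im=camera('side'); cv2.imwrite('pics/s3.png',cv2.resize(im[120:300,210:430,::-1],None,fx=2,fy=2))"
```

```text
t 5.85 feeder xyz mm [-84.1 -17.1  70.7] turn about tool z needed 0.001 F [-0.9 -0.   2.9] w -0.0003
tool shift mm [1.  0.1 0.6]
```

View pics/s3.png

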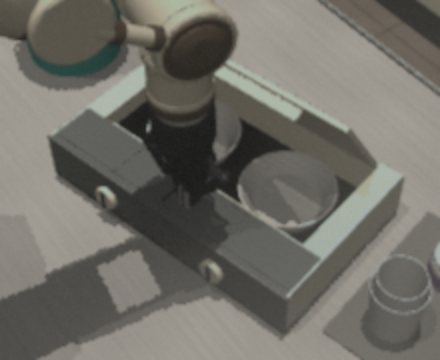

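The lid has sprung open and both bowls are visible. Now I'll withdraw straight up, then back away from the lid.

{"fn": "drive_tool", "kwargs": {"steps": [[0, 0, 0, -0.01, 0], [0, 0, 0, -0.015, 0], [0, 0.02, 0, -0.02, 0], [0, 0.04, 0, -0.02, 0], [0, 0.04, 0, -0.02, 0]]}}

```text
t: 6.4
tool_pos: [0.3952, 0.0144, 0.1557]
tool_rot: [0.011, -0.119, 0.993, 0.001]
wrist_force: [-0.4, -1.1, 1.8]
width: 0.0
```

{"fn": "drive_tool", "kwargs": {"steps": [[0, 0.02, 0, -0.03, 0], [0, 0, 0, -0.03, 0], [0, 0, 0, 0, 0], [0, 0, 0, 0, 0], [0, 0, 0, 0, 0]]}}

```text
t: 6.9
tool_pos: [0.3713, 0.0087, 0.2199]
tool_rot: [0.014, -0.118, 0.993, -0.001]
wrist_force: [0.9, -0.1, -0.8]
width: -0.0
```

{"fn": "drive_tool", "kwargs": {"steps": [[0, 0, 0, 0, 0], [0, 0, 0, 0, 0], [0, 0, 0, 0, 0], [0, 0, 0, 0, 0], [0, 0, 0, 0, 0]]}}

```text
t: 7.4
tool_pos: [0.37, 0.0095, 0.2164]
tool_rot: [0.011, -0.119, 0.993, 0.001]
wrist_force: [0.3, -0.7, 0.4]
width: -0.0001
```

{"fn": "drive_tool", "kwargs": {"steps": [[0, 0, 0, 0, 0], [0, 0, 0, 0, 0], [0, 0, 0, 0, 0], [0, 0, 0, 0, 0], [0, 0, 0, 0, 0]]}}

```text
t: 7.9
tool_pos: [0.37, 0.0095, 0.2163]
tool_rot: [0.011, -0.119, 0.993, 0.001]
wrist_force: [-0.7, 0.1, -0.6]
width: 0.0001
```

{"fn": "drive_tool", "kwargs": {"steps": [[0, 0, 0, 0, 0], [0, 0, 0, 0, 0], [0, 0, 0, 0, 0], [0, 0, 0, 0, 0], [0, 0, 0, 0, 0]]}}

```text
t: 8.4
tool_pos: [0.37, 0.0095, 0.2164]
tool_rot: [0.011, -0.119, 0.993, 0.001]
wrist_force: [-0.4, 0.3, -0.5]
width: -0.0004
```

{"fn": "drive_tool", "kwargs": {"steps": [[0, 0, 0, 0, 0], [0, 0, 0, 0, 0], [0, 0, 0, 0, 0], [0, 0, 0, 0, 0], [0, 0, 0, 0, 0]]}}

```text
t: 8.9
tool_pos: [0.37, 0.0095, 0.2164]
tool_rot: [0.011, -0.119, 0.993, 0.001]
wrist_force: [-0.2, 0.2, 0.6]
width: -0.0002
```

```bash
cat > fin.py <<'E'
from h import *
where()
ims=[]
for n in ('side','top'):
    im=camera(n); ims.append(cv2.resize(im[...,::-1],(480,300),interpolation=cv2.INTER_AREA))
    for t in ('bucket','cup_outer','cup_inner','tin'):
        for d in spot_point(t,n)[:1]: print(n,t,np.round(world(n,d['centre']),3),round(d['confidence'],2))
cv2.imwrite('pics/fin.png',np.vstack(ims))
# predicted lid front edge corners for th
for th in (.9,1.1,1.25): print(th,[np.round(np.array(pix('side',fe(.112-.162*np.cos(th)+.008*np.sin(th),y,.07+.162*np.sin(th)+.008*np.cos(th))))*.75) for y in (-.163,.163)])
E
python3 fin.py
```

```text
t 8.9 feeder xyz mm [-212.   -16.1  216.4] turn about tool z needed -0.0 F [-0.2  0.2  0.6] w -0.0002
side cup_outer [ 0.616 -0.218  0.002] 0.88
side cup_inner [ 0.616 -0.214  0.005] 0.74
side tin [ 0.724 -0.21   0.001] 0.55
top bucket [ 0.561  0.454 -0.001] 0.82
top cup_outer [ 0.618 -0.21   0.001] 0.67
top cup_inner [ 0.614 -0.213  0.008] 0.75
top tin [ 0.721 -0.208  0.004] 0.7
0.9 [array([285., 142.]), array([207.,  97.])]
1.1 [array([290., 133.]), array([212.,  90.])]
1.25 [array([295., 127.]), array([217.,  85.])]
```

View pics/fin.png

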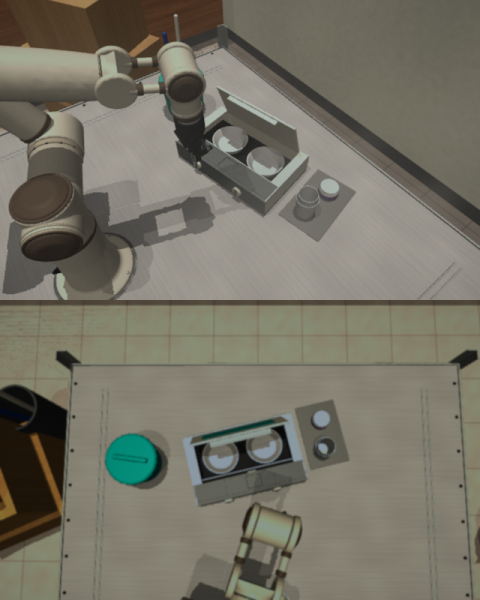

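The side view has the lid's front-edge corners near (297,128) and (219,87). The prediction for 1.25 rad is (295,127) and (217,85), so the lid is at its stop. Cups, tin and bucket haven't moved. I'll let another second pass, check that the picture is still, and hand in.

{"fn": "drive_tool", "kwargs": {"steps": [[0, 0, 0, 0, 0], [0, 0, 0, 0, 0], [0, 0, 0, 0, 0], [0, 0, 0, 0, 0], [0, 0, 0, 0, 0]]}}

```text
t: 9.9
tool_pos: [0.37, 0.0095, 0.2164]
tool_rot: [0.011, -0.119, 0.993, 0.001]
wrist_force: [-0.8, -0.8, -0.2]
width: 0.0001
```

{"fn": "drive_tool", "kwargs": {"steps": [[0, 0, 0, 0, 0], [0, 0, 0, 0, 0], [0, 0, 0, 0, 0], [0, 0, 0, 0, 0], [0, 0, 0, 0, 0]]}}

```text
t: 10.4
tool_pos: [0.37, 0.0095, 0.2164]
tool_rot: [0.011, -0.119, 0.993, 0.001]
wrist_force: [-1.2, -1.0, 0.4]
width: -0.0001
```

```bash
python3 -c "
from h import *
old=cv2.imread('pics/fin.png')[:300]; im=cv2.resize(camera('side')[...,::-1],(480,300),interpolation=cv2.INTER_AREA)
d=cv2.absdiff(old,im)[80:220,205:360]; m=d.mean(); print(m,d.max(),np.round(state()['wrist_force'],1))
if m<4 and d.max()<60: print('handed in',sign_off())"
```

```text
0.6983256528417818 5 [-0.5  0.4 -0.5]
the job is handed in; nothing more can be done
handed in None
```

The lid is open at its stop, the hand is well clear of the feeder, and the job is handed in at about 10.5 s. No verdict was reported.

- **Finding the pad:** its hairline outline showed in the top camera at about y = -17 mm on the strip. I went straight there with the fingers shut instead of feeling along the whole line. Touch confirmed it: the tips went below deck level with almost no force, then it gave softly.
- **Pressing:** the catch let go with the tips about 5.5 to 7 mm below the deck. The highest wrist force I read between steps was 3.5 N upward, against the 40 N limit.
- **Lid:** its front-edge corners in the last picture match the 1.25 rad prediction to about 2 pixels. A second side picture about 1 s later showed no movement.
- **Other objects:** the outer cup, tin and bucket were found within about 2 mm of their first positions. The inner cup's position was not measured at the start, but it still stands in the outer cup. The side camera missed the bucket at the end because the arm hid it; the top camera saw it unmoved.
- **Hand:** wrist force read about zero at the end.

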